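# Open the microscope camera port, set and lock its dial

## Robot

A 6-joint arm with a two-finger parallel gripper is mounted at the origin on the work surface. World frame = base frame: x ahead of the robot, y to its left, z up, the work surface at z = 0. Lengths are in m, angles in rad, forces in N, time in s.
With the tool pointing down it reaches from about 0.225 to 0.875 m from the base axis. Payload 3.4 kg.
Tool frame: the origin (TCP) lies midway between the tips of the shut fingers; the grasp point (between the pads) lies 19 mm behind it (manip.grip_point_offset is the distance from the TCP to the grasp point, in m); x points along the fingers, y is the direction in which the jaws open and shut, and the axes are right-handed (so a half turn about x gives the same grasp; the last joint's range is limited). The gripper opens to 85 mm and grips with 20 to 120 N. Pads are 22 mm wide; open, the fingers measure 114 mm over their backs; the gripper's body (76 mm by 85 mm) begins 54 mm behind the grasp point. The pads swing forward as they close: fully open they stand 13 mm farther back than shut.
Start: joints at [1.095, 0.276, 1.505, -0, 1.361, -0.121], TCP at [0.2, 0.539, 0.231] pointing down, gripper open.
Joint ranges: [-2.89, 2.89], [-0.75, 2.08], [0.22, 2.7], [-1.18, 4.32], [0.11, 2.71], [-2.7, 2.7]. Speed limits (rad/s): [2.57, 2.57, 3.14, 3.14, 3.14, 3.14].

## Interface

Orientations are given as a unit quaternion [w, x, y, z].
In Python, from rig import manip gives the robot as it stands.
- The arm moves only by the shell command python3 -m crank 'ROWS' [FORCE]. ROWS is a JSON object of lists of equal length, an entry for each row: "grip": the opening, from 0 (shut) to 1 (fully open); "slide": the shift along the world's x, y, z in cm, a list of three; "roll": the turn about the world's z in degrees. In form: {"grip": [grip, ...], "slide": [[dx, dy, dz], ...], "roll": [roll, ...]}. A call has 1 to 20 rows; each row is the pose to reach, as a shift and turn from the pose commanded when the call began; what a row does not reach only later rows make up. A row lasts 1/10 s, in which the tool goes at most 50 mm and 8.59 degrees, less where a joint would pass 70% of its speed; a pose out of reach is approached as far as the arm can. A call with a gripper value outside its range is refused whole. The fingers move at their own pace and stop on an object; FORCE is the grip in N (left out, the last holds). Time passes only in rows, so rows that repeat a pose let the fingers close. It gives the time, the measured TCP pose, the force and the opening at its end, in the units of the state.
- manip.get_state(): the state, without advancing time (a new reading comes with each control period).
- manip.get_image(name): name is "side" or "top" or "wrist"; returns a dict with "frame" (420x560x3 uint8, red, green, blue), "K" (3x3 intrinsics, pixels), "R" (3x3) and "t" (3): a world point X has camera coordinates R X + t. Camera axes: x right, y down, z forward; pixel columns grow to the right and rows downward; lengths in m; the calibration is good to about 2 mm. The wrist camera is an equidistant fisheye: a pixel r from the principal point sees the ray r / f radians off the axis. A picture is of the moment at which its call begins. There is no depth.
- manip.sign_off(): hands the job in, once; it reports no verdict.
The state is a dict: "clock": time; "qpos": joint angles; "qd": joint speeds; "effort": joint torques, N m; "position": TCP position; "ee_rot": TCP orientation; "contact_force": force on the tool from outside, world axes, zero at the start; "moment": the same for the moment, N m; "width": finger opening in m.
Only numpy, scipy, OpenCV 4.12 (cv2) and the standard library are available. Lean on these libraries where they do the work, as an engineer would, in place of code of your own. Each camera call takes 0.05 s, during which the arm holds its last target. There are 200 camera calls.

## Task

Get the inclined camera port ready: first lift the loose dust cap off the leaning tube and set it down, not drop it, open side down and flat, in the empty large cup of the cap holder, and let go. Then turn the black dial clockwise until its pointer stands at the long wide mark, and after that turn the lock ring under it clockwise by its lever until it stops, leaving the dial at the mark. Do not disturb the small cap in the other cup, the bottle, the spare objective or the slide box.

Things in the scene. Friction and masses are not known exactly. Their poses are not given: they have to be found in the camera images.
- port_unit: Fixed housing 150 (x) x 250 (y) x 60 mm, black below, pale flat deck at 60 mm. Origin: centre of underside; x points away from the robot at yaw 0, y left, z up. On its +y half a 38 mm aluminium tube leans towards -x, 0.60 rad from vertical (54 mm boss at its foot, 45 mm collar 45 to 55 mm below its mouth). On its -y half dial and lock ring turn about the upright axis x = -10, y = -65 mm.
- tube_mouth (a point): Centre of the tube's upper end, at (2, 75, 120) mm in the housing frame, whose axes the point shares. The tube's axis, foot to mouth, is (-0.565, 0, 0.825) in that frame. At the start the cap covers the last 14 mm of the tube.
- cap: Black dust cap, about 40 g, loose over the tube's end (2 mm clearance, no thread); pulls off along its axis. Skirt 48 mm diameter, 18 mm high, open below, 14 mm deep inside; on it a round ribbed finger grip 30 mm diameter, 24 mm high. Origin: centre of the skirt's open lower edge; z runs along the cap's axis out through the grip (on the tube: along the tube's axis).
- cap_holder: Fixed aluminium plate 75 (x) x 155 (y) x 6 mm with two grey open cups on it. Origin: centre of its underside. Large empty cup at y = +34 mm: inner diameter 60, outer 68 mm. Small cup at y = -45 mm: outer 46 mm, holds the small eyepiece cap. Both rims stand 20 mm above the bench.
- big_cup (a point): Centre of the large cup's floor, 6 mm above the bench and 14 mm below the rim; the cap's skirt rests here.
- dial (a joint): Angle of the black dial (rad), 0 to 1.9, grows clockwise seen from above. The pointer stands at the long mark at 1.30; short marks are at 0, 0.325, 0.65, 0.975 and 1.625. Turns with light friction (0.04 N m), stays where it is left.
- dial_top (a point): Top centre of the dial's bar grip, 110 mm above the bench, on the turning axis; its x axis runs along the bar towards the pointer and turns with the dial (at dial angle q it stands 3.9 - q rad from the housing's x axis). Bar 36 mm long (x), 12 mm wide (y), 27 mm of it above a 42 mm disc whose top is 83 mm above the bench.
- pointer_tip (a point): Tip of the dial's pointer, 37 mm from the turning axis, 79 mm above the bench.
- long_mark (a point): Inner end of the long wide black mark on the deck, 43 mm from the turning axis; the pointer must point at it. The mark is 24 mm long and 5 mm wide, the others are 8 mm long.
- lock_ring (a joint): Angle of the lock ring (rad), 0 loose to 1.2 tight (its end stop), grows clockwise seen from above. Light friction (0.06 N m), stays where it is left and does not move the dial.
- lock_tab (a point): Top centre of the upright tab (14 mm along, 10 mm across the lever), 82 mm above the bench, at the end of the lock ring's flat lever, 54 mm from the turning axis. Ring: dark steel, 56 mm diameter, 12 mm high, on the deck under the dial. x axis points out along the lever, at 0.35 - q rad from the housing's x axis at ring angle q (far side).
- eyecap: Small black eyepiece cap in the small cup, 32 mm diameter, 20 mm high. Origin: centre of its underside. Leave alone.
- oil_bottle: Small amber bottle, 36 mm diameter, 75 mm high, standing. Origin: centre of its underside. Leave alone.
- objective: Spare steel microscope objective standing upright, 32 mm diameter, 44 mm high. Origin: centre of its underside. Leave alone.
- slide_box: Grey slide box, 100 x 170 x 35 mm, lying flat. Origin: centre of its underside. Leave alone.
Mind the look-alikes: they are no part of the job. What is shaped like the cap but purple is not meant. Of the things that look like the cap_holder, the largest one is meant.

How it is judged:
On the way, in this order (a step that is already met when the one before it is completed fails the run):
1. the cap is lifted clear of the tube (distance between cap and tube_mouth above 0.06 m), for 0.1 s.
2. the cap sits flat, open side down, in the large cup, let go (horizontal distance between cap and big_cup below 0.009 m and z of cap in the frame of cap_holder below 0.01 m and angle between cap's own z axis and vertical below 0.1 rad and contact force between the fingers and cap below 0.05 N and linear speed of cap below 0.02 m/s), for 0.2 s.
3. the dial's pointer stands at the long mark (value of joint dial between 1.2 and 1.4 rad), for 0.2 s.
4. the lock ring is turned tight with the dial still at the mark (all of step 3 and value of joint lock_ring above 1.08 rad), for 0.2 s.
At the end, for the whole second after the job is handed in: The cap rests released and still in the large cup, open side down, within 9 mm of the cup's centre, its lower edge within 4 mm of the cup's floor and tilted under 0.1 rad; the dial stands within 0.1 rad of the long mark (1.2 to 1.4); the lock ring is within 0.12 rad of its tight stop (over 1.08) (all of step 2 and all of step 4); the robot touches nothing.
It fails at once if the oil bottle is moved by more than 20 mm or tipped (distance of oil_bottle from where it was at the start of the episode above 0.02 m or angle between oil_bottle's own z axis and vertical above 0.35 rad).
It fails at once if the spare objective is moved by more than 20 mm or tipped (distance of objective from where it was at the start of the episode above 0.02 m or angle between objective's own z axis and vertical above 0.35 rad).
It fails at once if the slide box is moved by more than 20 mm or tipped (distance of slide_box from where it was at the start of the episode above 0.02 m or angle between slide_box's own z axis and vertical above 0.35 rad).
It fails at once if the small eyepiece cap is moved by more than 20 mm or tipped (distance of eyecap from where it was at the start of the episode above 0.02 m or angle between eyecap's own z axis and vertical above 0.35 rad).
It fails at once if the cap is dropped (falls free faster than 0.7 m/s) (linear speed of cap above 0.7 m/s and contact force between anything else and cap below 0.01 N).
It also fails if it takes over 67 s, if anything falls off the work surface, if the arm or the gripper's body presses on something with over 40 N, if the wrist force passes 120 N, or if a joint passes its speed limit or range.

## Working session

There is one attempt and no reset: what is moved stays moved. The work goes in short steps, Python scripts to look and compute and a shell command to move; the robot and the scene stay as the last step left them, time stands still between calls to the robot, and variables do not carry over. Pictures are saved under pics/ and viewed, on a budget of 10 in all, crops included, one or two more only if the job needs it, and the job is handed in when it is done.

```bash
ls; mkdir -p pics; python3 - <<'E'
from rig import manip
import cv2,numpy as np
s=manip.get_state();print(s['clock'],s['position'],s['ee_rot'],s['width'])
a=manip.get_image('top');b=manip.get_image('side')
for n,i in(('top',a),('side',b)):
    cv2.imwrite(f'pics/{n}0.png',i['frame'][:,:,::-1]); np.savez(f'pics/{n}0.npz',**i)
    print(n,i['K'].round(1).tolist(),i['R'].round(3).tolist(),i['t'].round(3).tolist())
E
```

```text
pics
0.0 [0.19949612 0.53870305 0.23043214] [ 0.69581403  0.12414642  0.69620613 -0.12540943] 0.08532227974934564
top [[410.5, 0.0, 278.3], [0.0, 410.5, 219.1], [0.0, 0.0, 1.0]] [[-0.019, -1.0, -0.002], [-0.999, 0.019, -0.047], [0.047, 0.001, -0.999]] [0.039, 0.556, 1.271]
side [[413.7, 0.0, 275.2], [0.0, 413.7, 218.6], [0.0, 0.0, 1.0]] [[0.825, -0.565, -0.011], [-0.278, -0.389, -0.878], [0.492, 0.728, -0.478]] [-0.426, 0.269, 0.743]
```

View pics/top0.png

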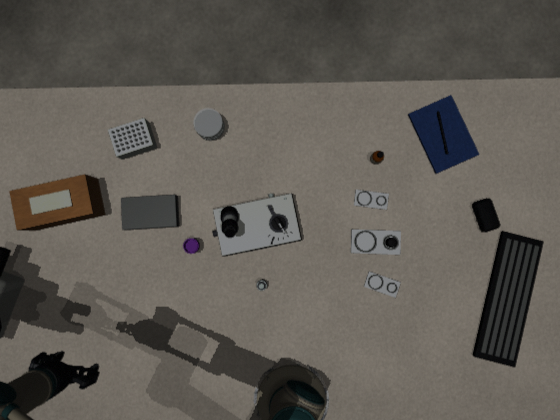

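View pics/side0.png

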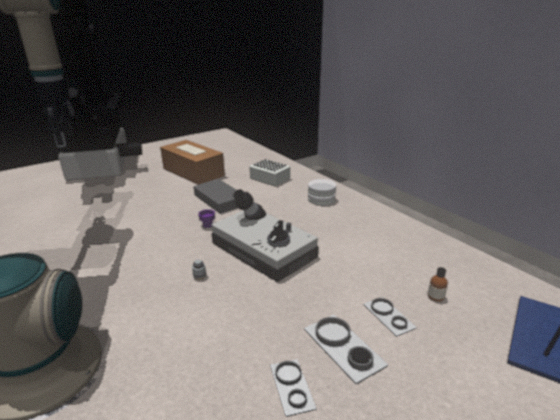

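Top view: the cap candidates are the black cap on the leaning tube (230,218) and the purple look-alike (192,246), so the black one is meant. The holder candidates are (376,242), the largest, plus (372,199) and (382,284), which are smaller, so I choose (376,242). Next I measure the deck and plate outlines and check the choice in a crop.

```bash
cat > h.py <<'E'
import numpy as np,cv2
def load(n): return dict(np.load(f'pics/{n}.npz'))
def ray(im,uv,z):
    uv=np.atleast_2d(uv).astype(float);K,R,t=im['K'],im['R'],im['t']
    d=np.c_[(uv-K[:2,2])/K[0,0],np.ones(len(uv))]@R
    c=-R.T@t
    return c+d*((z-c[2])/d[:,2])[:,None]
def proj(im,X):
    c=np.atleast_2d(X)@im['R'].T+im['t'];return c[:,:2]/c[:,2:]*im['K'][0,0]+im['K'][:2,2]
E
python3 - <<'E'
from h import *
im=load('top0');f=im['frame'];hsv=cv2.cvtColor(f,cv2.COLOR_RGB2HSV)
for name,(x0,y0,x1,y1),z in(('deck',(195,180,310,265),.06),('holder',(345,222,408,262),.006)):
    print(name,'bg',f[y0+1,x0+1],'in',f[225,262] if z>.01 else f[248,378])
    m=((hsv[...,1]<22)&(hsv[...,2]>120)).astype(np.uint8)
    q=np.zeros_like(m);q[y0:y1,x0:x1]=m[y0:y1,x0:x1]
    q=cv2.morphologyEx(q,cv2.MORPH_OPEN,np.ones((3,3)))
    c=max(cv2.findContours(q,0,2)[0],key=cv2.contourArea)[:,0]
    w=ray(im,c,z);r=cv2.minAreaRect((w[:,:2]*1000).astype(np.float32));print(r,len(c),cv2.boundingRect(c))
c=cv2.resize(f[180:270,185:415],None,fx=3.4,fy=3.4,interpolation=cv2.INTER_CUBIC)
cv2.imwrite('pics/crop0.png',cv2.convertScaleAbs(c[:,:,::-1],alpha=1.3))
E
```

```text
deck bg [114 109  99] in [130 132 131]
((541.0991821289062, 95.16487884521484), (138.16403198242188, 238.62423706054688), 10.46679401397705) 148 (214, 195, 86, 60)
holder bg [121 114 106] in [129 130 132]
((478.95989990234375, -311.31195068359375), (81.61508178710938, 75.32259368896484), 88.26010131835938) 56 (374, 230, 27, 25)
```

View pics/crop0.png

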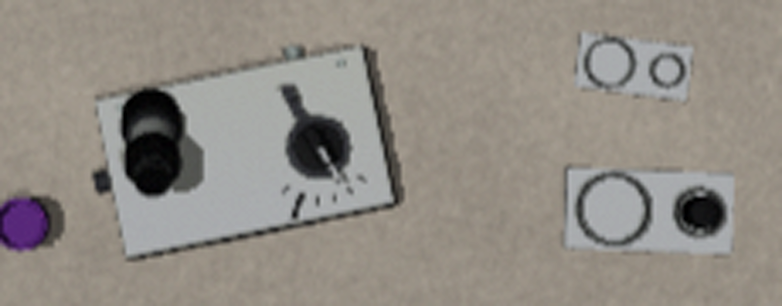

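The crop confirms the choice. It shows the black cap on the tube (crop 153,165), the purple one apart from it (22,223), the dial pointer at (345,180), the long mark at (298,205) and the large cup (613,208) on the biggest plate. Now I compute the positions.

```bash
cat > pose.py <<'E'
import numpy as np
H=np.array([.541,.095]);yaw=np.radians(10.5)
def hw(x,y,z): 
    c,s=np.cos(yaw),np.sin(yaw);return np.array([H[0]+(c*x-s*y)/1000,H[1]+(s*x+c*y)/1000,z/1000])
E
python3 - <<'E'
from h import *; from pose import *
im=load('top0');o=lambda *p:np.array(p)/3.4+[185,180]-.35
print('holder corners',ray(im,o((567,165),(735,175),(731,255),(566,246)),.006).round(4).tolist())
print('cup',ray(im,o((613,208)),.02).round(4),'eyecap',ray(im,o((700,212)),.026).round(4))
axis=hw(-10,-65,60);print('axis exp',axis)
print('long mark',ray(im,o((303,195)),.06).round(4),'tab',ray(im,o((290,90)),.082).round(4),'pointer',ray(im,o((347,183)),.079).round(4),'disc',ray(im,o((318,146)),.085).round(4))
for n in('top0','side0'):
    i=load(n);print(n,'predict mouth/captop/axis/tab', proj(i,[hw(2,75,120),hw(2-.565*28,75,120+.825*28),hw(-10,-65,110),hw(-10+54*np.cos(.35),-65+54*np.sin(.35),82)]).round(1).tolist())
t=load('top0');g=cv2.cvtColor(t['frame'],cv2.COLOR_RGB2GRAY)
# cap grip top centroid estimate by eye, crop (153,178..)
print('exp in crop',((proj(t,[hw(2-.565*28,75,120+.825*28),hw(2+.565*14,75,120-.825*14)])+.35-[185,180])*3.4).round())
E
```

```text
holder corners [[0.5243, -0.2009, 0.006], [0.5121, -0.3557, 0.006], [0.4385, -0.3496, 0.006], [0.4497, -0.1979, 0.006]]
cup [[ 0.484  -0.2393  0.02  ]] eyecap [[ 0.4789 -0.3169  0.026 ]]
axis exp [0.54301276 0.02926608 0.06      ]
long mark [[0.5011 0.0429 0.06  ]] tab [[0.5928 0.0523 0.082 ]] pointer [[0.5108 0.0041 0.079 ]] disc [[0.5433 0.0288 0.085 ]]
top0 predict mouth/captop/axis/tab [[229.3, 227.9], [229.4, 233.2], [278.0, 222.4], [268.5, 207.2]]
side0 predict mouth/captop/axis/tab [[241.8, 199.7], [236.7, 193.5], [277.0, 223.0], [286.1, 223.2]]
exp in crop [[152. 182.]
 [152. 155.]]
```

```bash
python3 - <<'E'
from pose import *
from rig import manip
from scipy.spatial.transform import Rotation as R
s=manip.get_state();r=R.from_quat(s['ee_rot'],scalar_first=True).as_matrix();print(r.round(3))
a=np.degrees(np.arctan2(r[1,1],r[0,1]));print('jaw dir',a,'need',(100.5-a+90)%180-90)
t=hw(9.9-19,75,126.5);print(t,((t-s['position'])*100).round(2))
E
```

```text
[[-0.001  0.347  0.938]
 [-0.002  0.938 -0.347]
 [-1.    -0.002 -0.   ]]
jaw dir 69.67151867226386 need 30.828481327736142
[0.51838472 0.16708577 0.1265    ] [ 31.88 -37.17 -10.4 ]
```

```bash
python3 -m crank '{"grip":[0.7,0.7,0.7,0.7,0.7,0.7,0.7,0.7,0.7,0.7,0.7,0.7,0.7,0.7,0.7,0.7],"slide":[[31.9,-37.2,0],[31.9,-37.2,0],[31.9,-37.2,0],[31.9,-37.2,0],[31.9,-37.2,0],[31.9,-37.2,0],[31.9,-37.2,0],[31.9,-37.2,0],[31.9,-37.2,0],[31.9,-37.2,0],[31.9,-37.2,0],[31.9,-37.2,0],[31.9,-37.2,0],[31.9,-37.2,0],[31.9,-37.2,0],[31.9,-37.2,0]],"roll":[31,31,31,31,31,31,31,31,31,31,31,31,31,31,31,31]}' 20
python3 - <<'E'
from rig import manip
import cv2,numpy as np
i=manip.get_image('wrist');np.savez('pics/w1.npz',**i);cv2.imwrite('pics/w1.png',i['frame'][:,:,::-1])
print(i['K'],i['R'].round(3),i['t'].round(3))
E
```

```text
clock: 1.7
position: [0.5181, 0.1682, 0.2315]
ee_rot: [0.704, -0.066, 0.704, 0.066]
contact_force: [0.9, 0.2, 0.0]
width: 0.0596
[[325.1922621    0.         277.47186581]
 [  0.         325.1922621  208.22815827]
 [  0.           0.           1.        ]] [[-0.187  0.982 -0.   ]
 [ 0.948  0.18   0.263]
 [ 0.258  0.049 -0.965]] [-0.069 -0.557  0.236]
```

View pics/w1.png

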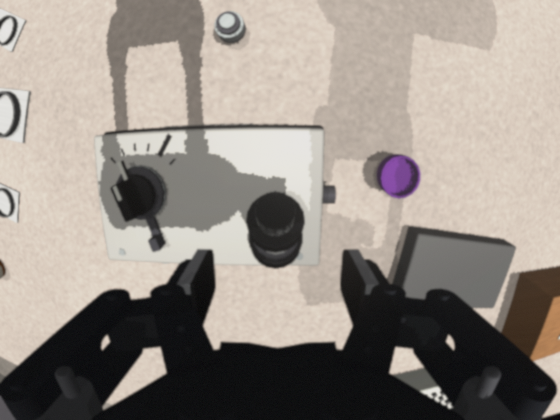

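The wrist view shows the cap's grip top at about (276,211), centred between the fingers (midline about 278). Deck corners are at (323,127), (97,135), (320,264) and (107,264). I check these through the fisheye model.

```bash
cat >> h.py <<'E'
def fray(im,uv,z):
    uv=np.atleast_2d(uv).astype(float);K,R,t=im['K'],im['R'],im['t']
    p=(uv-K[:2,2])/K[0,0];th=np.linalg.norm(p,axis=1,keepdims=True)+1e-12
    d=np.hstack([p/th*np.sin(th),np.cos(th)])@R;c=-R.T@t
    return c+d*((z-c[2])/d[:,2])[:,None]
def fproj(im,X):
    c=np.atleast_2d(X)@im['R'].T+im['t'];r=np.linalg.norm(c[:,:2],axis=1,keepdims=True)
    return c[:,:2]/r*np.arctan2(r,c[:,2:])*im['K'][0,0]+im['K'][:2,2]
E
python3 - <<'E'
from h import *; from pose import *
i=load('w1')
w=fray(i,[(323,127),(97,135),(320,264),(107,264)],.06);print(w.round(4).tolist())
print('deck corners exp',[hw(x,y,60).round(4).tolist() for x,y in((-75,125),(-75,-125),(75,125),(75,-125))])
g=hw(2-.565*28,75,120+.825*28)
print('grip top meas',fray(i,(276,211),g[2]),'exp',g,fproj(i,g))
a=hw(-10,-65,60)
for n,p,z in(('tab',(156,241),.082),('ptr',(121,163),.079),('mark in',(163,152),.06),('mark out',(170,136),.06)):
    q=fray(i,p,z)[0];print(n,q.round(4),'ang from housing',np.arctan2(*(q-a)[1::-1])-yaw,'r',np.hypot(*(q-a)[:2]))
E
```

```text
[[0.4502, 0.2006, 0.06], [0.4945, -0.0318, 0.06], [0.5903, 0.2289, 0.06], [0.6427, -0.0121, 0.06]]
deck corners exp [[0.4445, 0.2042, 0.06], [0.49, -0.0416, 0.06], [0.592, 0.2316, 0.06], [0.6375, -0.0142, 0.06]]
grip top meas [[0.51813413 0.16785502 0.1431    ]] exp [0.51374375 0.16622562 0.1431    ] [[274.9313211 204.9565278]]
tab [0.5889 0.0574 0.082 ] ang from housing 0.3661714618963554 r 0.05381538853620253
ptr [0.5164 0.0111 0.079 ] ang from housing -2.7268872301290266 r 0.03219799255411602
mark in [0.502  0.0485 0.06  ] ang from housing 2.520166444643811 r 0.04530466220438524
mark out [0.4849 0.0537 0.06  ] ang from housing 2.560286775259179 r 0.06304986422145392
```

```bash
sed -i 's/\[.541,.095\]/[.543,.096]/' pose.py; python3 -m crank '{"grip":[0.7,0.7,0.7,0.7,0.7,0.7,0.7,0.4,0.2,0.2,0.2,0.2,0.2,0.2],"slide":[[0.2,0,-2],[0.2,0,-4],[0.2,0,-6],[0.2,0,-8],[0.2,0,-10],[0.2,0,-10.4],[0.2,0,-10.4],[0.2,0,-10.4],[0.2,0,-10.4],[0.2,0,-10.4],[0.2,0,-10.4],[0.2,0,-10.4],[0.2,0,-10.4],[0.2,0,-10.4]],"roll":[0,0,0,0,0,0,0,0,0,0,0,0,0,0]}' 25
```

```text
clock: 3.15
position: [0.5216, 0.1674, 0.1286]
ee_rot: [0.705, -0.066, 0.703, 0.066]
contact_force: [-0.7, 0.6, 5.8]
width: 0.0288
```

```bash
python3 -m crank '{"grip":[0,0,0,0,0,0,0,0,0],"slide":[[-0.3,-0.05,0.4],[-0.55,-0.1,0.82],[-1.1,-0.2,1.65],[-1.65,-0.3,2.45],[-2.2,-0.4,3.3],[-3.3,-0.6,5],[-4.4,-0.8,6.6],[-4.4,-0.8,8],[-4.4,-0.8,8]],"roll":[0,0,0,0,0,0,0,0,0]}' 30
python3 - <<'E'
from rig import manip
import cv2,numpy as np
i=manip.get_image('wrist');np.savez('pics/w2.npz',**i);j=manip.get_image('side')
np.savez('pics/s2.npz',**j)
s=cv2.resize(j['frame'][130:280,170:350],(480,400),interpolation=cv2.INTER_CUBIC);w=i['frame'][100:340,180:370]
w=cv2.resize(w,(317,400));cv2.imwrite('pics/w2.png',np.hstack([s,w])[:,:,::-1])
E
```

```text
clock: 4.05
position: [0.4776, 0.1594, 0.2099]
ee_rot: [0.706, -0.066, 0.702, 0.066]
contact_force: [0.8, 0.6, -0.0]
width: 0.0286
```

View pics/w2.png

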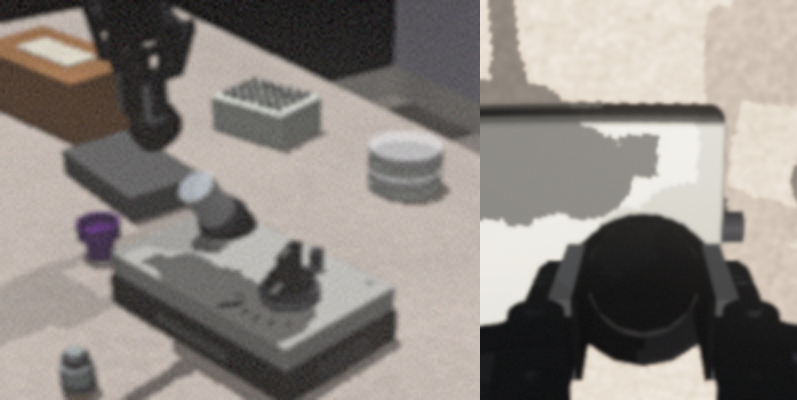

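The cap is off the tube and firmly held. Its tilt is unchanged, with the skirt towards +x below the grip in the wrist view at (645,340). I carry it to the cup and look from beside it.

```bash
python3 -m crank '{"grip":[0,0,0,0,0,0,0,0,0,0,0,0],"slide":[[1,-4,0],[2,-8,0],[3,-12,0],[4,-16,0],[5,-20,0],[6,-25,0],[7,-30,0],[8.2,-35,0],[8.2,-38,0],[8.2,-40,0],[8.2,-40,0],[8.2,-40,0]],"roll":[0,0,0,0,0,0,0,0,0,0,0,0]}'
python3 - <<'E'
from rig import manip
import cv2,numpy as np
i=manip.get_image('wrist');np.savez('pics/w3.npz',**i);cv2.imwrite('pics/w3.png',i['frame'][:,:,::-1])
E
```

```text
clock: 5.35
position: [0.5582, -0.2398, 0.2065]
ee_rot: [0.704, -0.065, 0.705, 0.066]
contact_force: [-0.1, 0.4, -0.6]
width: 0.0288
```

View pics/w3.png

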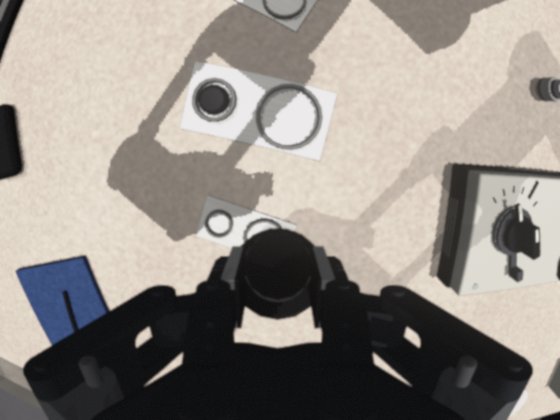

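The wrist view shows the large cup's rim centred at about (289,116), with the small cap at (213,99).

```bash
python3 - <<'E'
from h import *; from pose import *
from rig import manip
i=load('w3');w=fray(i,[(256,116),(322,117),(289,83),(288,151)],.02);print(w.round(4).tolist(),w.mean(0))
c=w.mean(0);c=(c+[.484,-.2405,.02])/2
s=manip.get_state();X=np.array([np.cos(yaw),np.sin(yaw),0])
low=c-X*.022; t=low+X*.002;t[2]=.006+.034
print('TCP target',t,((t-s['position'])*100).round(2))
E
```

```text
[[0.4918, -0.2729, 0.02], [0.4801, -0.2077, 0.02], [0.4527, -0.2467, 0.02], [0.5209, -0.2347, 0.02]] [ 0.4863613  -0.24051549  0.02      ]
TCP target [ 0.46551555 -0.24415245  0.04      ] [ -9.28  -0.5  -16.68]
```

```bash
python3 -m crank '{"grip":[0,0,0,0,0,0,0,0,0,0,0],"slide":[[-4,-0.2,0],[-8,-0.4,0],[-9.3,-0.5,-3],[-9.3,-0.5,-6],[-9.3,-0.5,-9],[-9.3,-0.5,-12],[-9.3,-0.5,-14],[-9.3,-0.5,-15],[-9.3,-0.5,-15.5],[-9.3,-0.5,-15.5],[-9.3,-0.5,-15.5]],"roll":[0,0,0,0,0,0,0,0,0,0,0]}' 20
python3 - <<'E'
from rig import manip
import cv2,numpy as np
j=manip.get_image('side');np.savez('pics/s4.npz',**j)
s=cv2.resize(j['frame'][260:390,270:430],(640,520),interpolation=cv2.INTER_CUBIC)
cv2.imwrite('pics/s4.png',cv2.convertScaleAbs(s[:,:,::-1],alpha=1.4))
E
```

```text
clock: 6.5
position: [0.4666, -0.2459, 0.0533]
ee_rot: [0.705, -0.066, 0.703, 0.066]
contact_force: [-0.5, -0.6, -0.7]
width: 0.0287
```

View pics/s4.png

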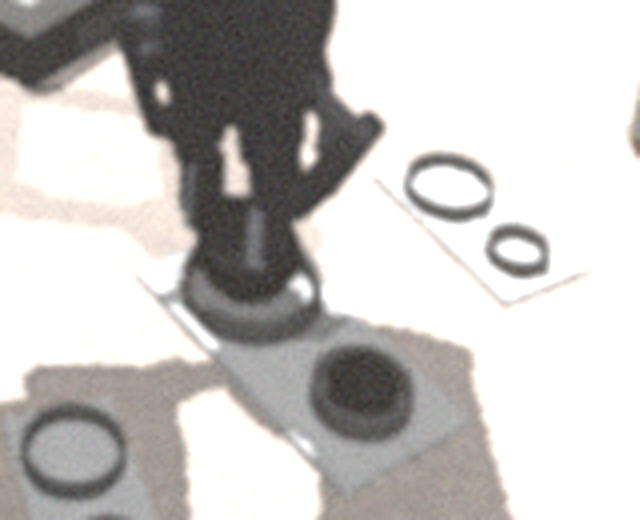

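The cap hangs just over and inside the big cup's rim (250,300), well away from the small cap (360,385). I lower it slowly to contact.

```bash
python3 -m crank '{"grip":[0,0,0,0,0,0,0],"slide":[[0,0,-0.3],[0,0,-0.6],[0,0,-0.9],[0,0,-1.1],[0,0,-1.3],[0,0,-1.3],[0,0,-1.3]],"roll":[0,0,0,0,0,0,0]}'
```

```text
clock: 7.25
position: [0.4665, -0.246, 0.0395]
ee_rot: [0.705, -0.066, 0.704, 0.066]
contact_force: [3.1, 1.0, -0.1]
width: 0.0286
```

```bash
python3 -m crank '{"grip":[0,0,0,0],"slide":[[0.1,0,-0.1],[0.2,0.05,-0.2],[0.2,0.05,-0.3],[0.2,0.05,-0.3]],"roll":[0,0,0,0]}'
```

```text
clock: 7.65
position: [0.4679, -0.2458, 0.0385]
ee_rot: [0.704, -0.066, 0.704, 0.065]
contact_force: [-2.4, 1.4, 17.9]
width: 0.0286
```

```bash
python3 -m crank '{"grip":[0,0,0,0,0,0],"slide":[[0.3,0.05,-0.05],[0.6,0.1,-0.1],[0.9,0.15,-0.15],[1.2,0.2,-0.25],[1.2,0.2,-0.25],[1.2,0.2,-0.25]],"roll":[0,0,0,0,0,0]}'
python3 - <<'E'
from rig import manip
import cv2,numpy as np
j=manip.get_image('side');np.savez('pics/s5.npz',**j);i=manip.get_image('wrist')
s=cv2.resize(j['frame'][290:370,290:380],(450,400),interpolation=cv2.INTER_CUBIC)
w=cv2.resize(i['frame'][180:340,210:350],(350,400))
cv2.imwrite('pics/s5.png',cv2.convertScaleAbs(np.hstack([s,w])[:,:,::-1],alpha=1.6))
E
```

```text
clock: 8.25
position: [0.4789, -0.2438, 0.0351]
ee_rot: [0.703, -0.067, 0.705, 0.066]
contact_force: [-2.6, -0.5, 11.5]
width: 0.0285
```

View pics/s5.png

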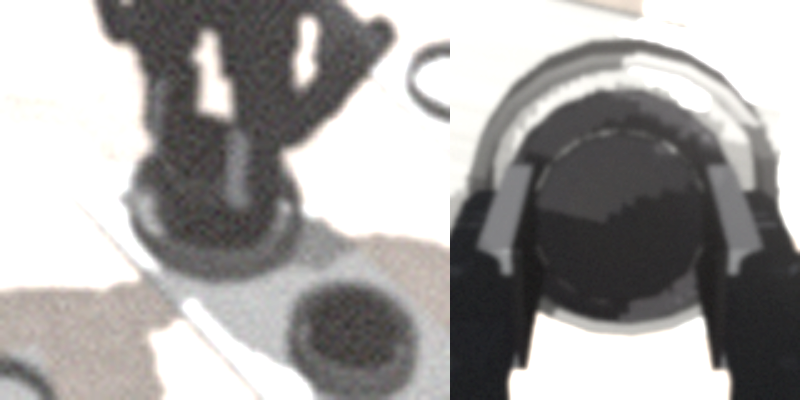

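The wrist view shows the skirt ring now all round the grip (centre about (625,215)). It has nearly levelled inside the cup rim. I release with a small opening so that it settles, then press lightly if needed.

```bash
python3 -m crank '{"grip":[0,0,0.37,0.4,0.45,0.5,0.55,0.55,0.55],"slide":[[0.2,0,-0.1],[0.3,0,-0.15],[0.3,0,0],[0.3,0,0],[0.3,0,0],[0.3,0,0],[0.3,0,0],[0.3,0,0],[0.3,0,0]],"roll":[0,0,0,0,0,0,0,0,0]}'
python3 -m crank '{"grip":[0.55,0.55,0.55,0.55,0.55],"slide":[[0,0,1],[0,0,3],[0,0,6],[6,0,9],[6,0,12]],"roll":[0,0,0,0,0]}'
python3 - <<'E'
from rig import manip
import cv2,numpy as np
j=manip.get_image('side');np.savez('pics/s6.npz',**j);i=manip.get_image('wrist');np.savez('pics/w6.npz',**i)
s=cv2.resize(j['frame'][290:370,290:380],(400,355),interpolation=cv2.INTER_CUBIC)
w=cv2.resize(i['frame'][50:230,180:380],(394,355))
cv2.imwrite('pics/s6.png',cv2.convertScaleAbs(np.hstack([s,w])[:,:,::-1],alpha=1.6))
E
```

```text
clock: 9.25
position: [0.4827, -0.2433, 0.0337]
ee_rot: [0.704, -0.066, 0.704, 0.066]
contact_force: [0.2, -0.1, 0.4]
width: 0.0469
clock: 9.75
position: [0.5447, -0.2431, 0.1545]
ee_rot: [0.704, -0.066, 0.704, 0.066]
contact_force: [0.7, 0.2, -0.5]
width: 0.0468
```

View pics/s6.png

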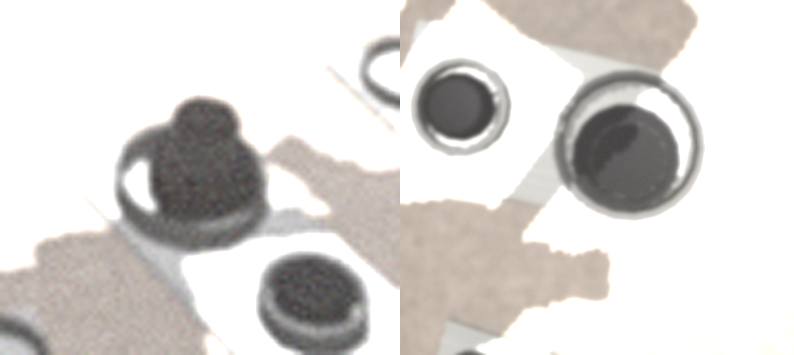

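The cap stands upright and flat in the big cup, grip on top (205,120), skirt inside the rim in the wrist view (627,158), and the small cap is undisturbed. Next is the dial: I go above it and take one close look.

```bash
python3 -m crank '{"grip":[0.55,0.55,0.55,0.55,0.55,0.55,0.55,0.55,0.55],"slide":[[0,1,2],[0,6,2],[0,11,2],[0,16,2],[0,21,2],[0,25,2],[0,27.3,2],[0,27.3,2],[0,27.3,2]],"roll":[0,5,10,15,20,25,25,25,25]}'
python3 - <<'E'
from rig import manip
import cv2,numpy as np
from h import *; from pose import *
i=manip.get_image('wrist');np.savez('pics/w7.npz',**i)
a=hw(-10,-65,110);print('axis top exp px',fproj(i,a),a)
w=cv2.resize(i['frame'][110:300,180:380],(800,760)[::1],interpolation=cv2.INTER_CUBIC)[:600]
cv2.imwrite('pics/w7.png',cv2.convertScaleAbs(w[:,:,::-1],alpha=1.3))
E
```

```text
clock: 10.75
position: [0.5422, 0.0296, 0.1739]
ee_rot: [0.673, -0.217, 0.673, 0.217]
contact_force: [-0.1, 0.8, -0.4]
width: 0.0469
axis top exp px [[275.58205311 224.58921975]] [0.54501276 0.03026608 0.11      ]
```

View pics/w7.png

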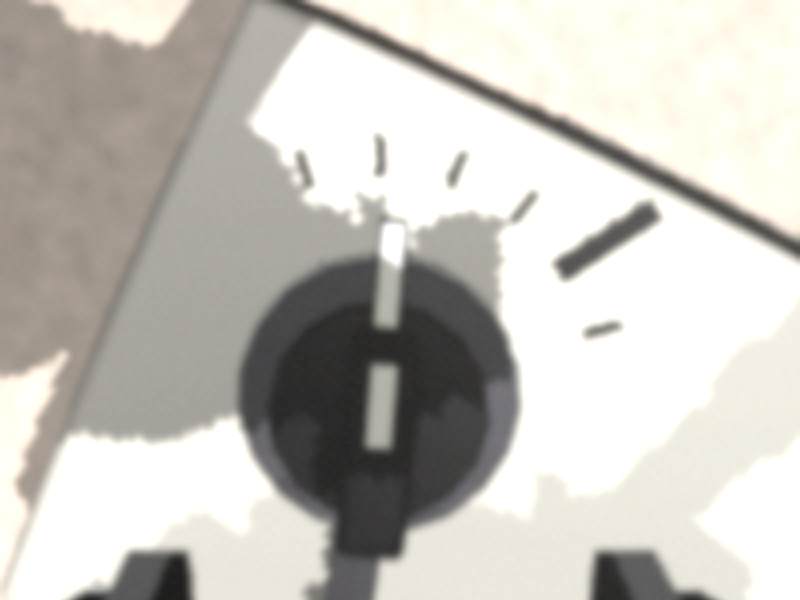

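```bash
python3 - <<'E'
from h import *; from pose import *
i=load('w7');o=lambda *p:np.array(p)/4.+[180,110]-.4
print('disc',fray(i,o((380,402)),.083),'ring',fray(i,o((379,392)),.072),'stripe',fray(i,o((382,365),(378,450)),.11).round(4).tolist())
c=fray(i,o((380,402)),.083)[0]
ang=lambda p,z:np.degrees(np.arctan2(*(fray(i,o(p),z)[0]-c)[1::-1]))
print('ptr',ang((393,228),.079)%360,'mark',ang((560,270),.06),ang((655,210),.06),'tab',fray(i,o((372,515)),.082),ang((372,515),.082))
E
```

```text
disc [[0.54345714 0.02802608 0.083     ]] ring [[0.54446778 0.0283797  0.072     ]] stripe [[0.5319, 0.0205, 0.11], [0.5442, 0.0284, 0.11]]
ptr 211.43717019966715 mark 156.1910022774491 157.16347470818744 tab [[0.56294637 0.04006947 0.082     ]] 31.714043793032705
```

The close view shows the pointer at (393,228), the long mark from (560,270) to (655,210) and the disc centre at (380,402). In world angles that is pointer 211°, mark about 157–159°. I grasp the bar.

```bash
python3 -m crank '{"grip":[0.55,0.55,0.55,0.55,0.55,0.3,0.1,0.05,0.05,0.05,0.05],"slide":[[0.2,-0.1,-2],[0.2,-0.1,-4],[0.2,-0.1,-6],[0.2,-0.1,-8.2],[0.2,-0.1,-8.2],[0.2,-0.1,-8.2],[0.2,-0.1,-8.2],[0.2,-0.1,-8.2],[0.2,-0.1,-8.2],[0.2,-0.1,-8.2],[0.2,-0.1,-8.2]],"roll":[-4,-4,-4,-4,-4,-4,-4,-4,-4,-4,-4]}' 30
```

```text
clock: 11.9
position: [0.5454, 0.0288, 0.0932]
ee_rot: [0.681, -0.193, 0.68, 0.193]
contact_force: [-1.7, 1.8, 6.2]
width: 0.0111
```

```bash
python3 -m crank '{"grip":[0.05,0.05,0.05,0.05,0.05,0.05,0.05,0.05,0.05,0.05,0.05,0.05],"slide":[[0,0,0],[0,0,0],[0,0,0],[0,0,0],[0,0,0],[0,0,0],[0,0,0],[0,0,0],[0,0,0],[0,0,0],[0,0,0],[0,0,0]],"roll":[-6,-12,-18,-24,-30,-36,-42,-48,-53,-53,-53,-53]}'
python3 -m crank '{"grip":[0.3,0.5,0.5,0.5,0.5,0.5,0.5],"slide":[[0,0,0],[0,0,0],[0,0,0],[0,0,2],[0,0,5],[0,0,8],[0,0,8]],"roll":[-0,0,0,0,0,0,0]}'
python3 - <<'E'
from rig import manip
import cv2,numpy as np
from h import *
i=manip.get_image('wrist');np.savez('pics/w8.npz',**i)
w=cv2.resize(i['frame'][110:300,180:380],(800,760),interpolation=cv2.INTER_CUBIC)[:600]
cv2.imwrite('pics/w8.png',cv2.convertScaleAbs(w[:,:,::-1],alpha=1.3))
E
```

```text
clock: 13.1
position: [0.5453, 0.0286, 0.0932]
ee_rot: [0.696, 0.131, 0.694, -0.131]
contact_force: [-1.7, 1.1, 6.2]
width: 0.0113
clock: 13.8
position: [0.5478, 0.0285, 0.1759]
ee_rot: [0.698, 0.131, 0.692, -0.13]
contact_force: [1.1, 0.1, -0.3]
width: 0.0428
```

View pics/w8.png

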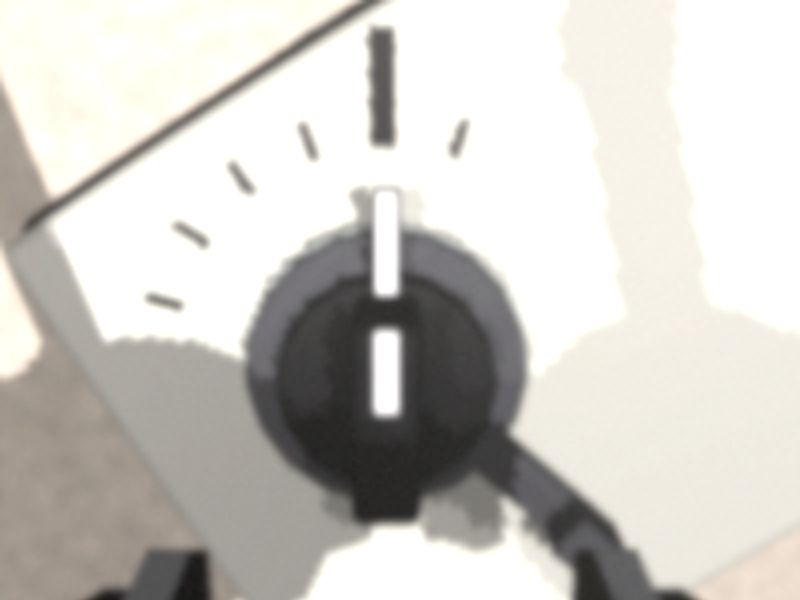

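The pointer (386,190) now lines up with the long mark (382,145), about 1° off. The lever runs to the lower right, with its tab near (580,525). Next I straddle the tab.

```bash
python3 -m crank '{"grip":[0.5,0.5,0.5,0.5,0.5,0.5,0.5,0.5,0.5,0.5,0.5,0.5,0.5,0.22,0.22,0.22],"slide":[[1,1,0],[2,2,0],[4.4,2.8,0],[4.4,2.8,0],[4.4,2.8,0],[4.4,2.8,0],[4.4,2.8,0],[4.4,2.8,0],[4.4,2.8,-3],[4.4,2.8,-6],[4.4,2.8,-8.5],[4.4,2.8,-10.2],[4.4,2.8,-10.2],[4.4,2.8,-10.2],[4.4,2.8,-10.2],[4.4,2.8,-10.2]],"roll":[8,16,24,32,40,48,52,52,52,52,52,52,52,52,52,52]}' 20
python3 - <<'E'
import numpy as np
from rig import manip
s=manip.get_state();print(s['qpos'].round(2) if hasattr(s['qpos'],'round') else s['qpos'])
a0=30.5;ax=np.array([54.5,2.9]);p=lambda d:ax+5.4*np.array([np.cos(np.radians(d)),np.sin(np.radians(d))])
for d in range(0,81,6): print(-d,(p(a0-d)-p(a0)).round(1).tolist())
E
```

```text
clock: 15.45
position: [0.5897, 0.0567, 0.071]
ee_rot: [0.683, -0.187, 0.681, 0.187]
contact_force: [-0.2, 0.5, 0.3]
width: 0.0187
[-0.02  0.43  1.7   0.    1.01 -2.13]
0 [0.0, 0.0]
-6 [0.3, -0.5]
-12 [0.5, -1.0]
-18 [0.6, -1.6]
-24 [0.7, -2.1]
-30 [0.7, -2.7]
-36 [0.7, -3.3]
-42 [0.6, -3.8]
-48 [0.5, -4.4]
-54 [0.3, -4.9]
-60 [0.0, -5.4]
-66 [-0.3, -5.9]
-72 [-0.6, -6.3]
-78 [-1.0, -6.7]
```

```bash
python3 -m crank '{"grip":[0.22,0.22,0.22,0.22,0.22,0.22,0.22,0.22,0.22,0.22,0.22,0.22],"slide":[[0.3,-0.5,0],[0.5,-1,0],[0.6,-1.6,0],[0.7,-2.1,0],[0.7,-2.7,0],[0.7,-3.3,0],[0.7,-3.8,0],[0.6,-4.4,0],[0.4,-4.9,0],[0.1,-5.4,0],[-0.2,-5.9,0],[-0.2,-5.9,0]],"roll":[-6,-12,-18,-24,-30,-36,-42,-48,-54,-60,-66,-66]}'
```

```text
clock: 16.65
position: [0.5872, -0.0027, 0.0708]
ee_rot: [0.674, 0.215, 0.673, -0.215]
contact_force: [-0.8, 0.6, -0.0]
width: 0.0186
```

```bash
python3 -m crank '{"grip":[0.22,0.22,0.22],"slide":[[-0.15,-0.2,0],[-0.3,-0.4,0],[-0.3,-0.4,0]],"roll":[-3,-6,-6]}'
```

```text
clock: 16.95
position: [0.5842, -0.0062, 0.0706]
ee_rot: [0.662, 0.249, 0.661, -0.249]
contact_force: [1.0, 0.6, 0.5]
width: 0.0187
```

```bash
python3 -m crank '{"grip":[0.22,0.22,0.22,0.22],"slide":[[-0.1,-0.1,0],[-0.2,-0.2,0],[-0.3,-0.3,0],[-0.3,-0.3,0]],"roll":[-1,-3,-4,-4]}'
```

```text
clock: 17.35
position: [0.5834, -0.0065, 0.0706]
ee_rot: [0.654, 0.275, 0.651, -0.27]
contact_force: [5.0, 8.6, -0.0]
width: 0.0188
```

The force has risen to 10 N against the motion, which is the end stop. I back off, lift clear and check.

```bash
python3 -m crank '{"grip":[0.3,0.45,0.5,0.5,0.5,0.5,0.5,0.5,0.5],"slide":[[0.3,0.3,0],[0.3,0.3,0],[0.3,0.3,0],[0.3,0.3,3],[0.3,0.3,7],[3,0.3,11],[6,0.3,14],[6,0.3,14],[6,0.3,14]],"roll":[0,0,0,0,0,0,0,0,0]}'
python3 - <<'E'
from rig import manip
import cv2,numpy as np
from h import *
i=manip.get_image('wrist');np.savez('pics/w9.npz',**i);j=manip.get_image('side')
w=cv2.resize(i['frame'][40:280,130:430],(500,400));s=cv2.resize(j['frame'][290:370,300:360],(300,400),interpolation=cv2.INTER_CUBIC)
cv2.imwrite('pics/w9.png',cv2.convertScaleAbs(np.hstack([w,s])[:,:,::-1],alpha=1.2))
E
```

```text
clock: 18.25
position: [0.6406, -0.0066, 0.2098]
ee_rot: [0.652, 0.272, 0.653, -0.273]
contact_force: [-0.9, -0.8, -1.0]
width: 0.0427
```

View pics/w9.png

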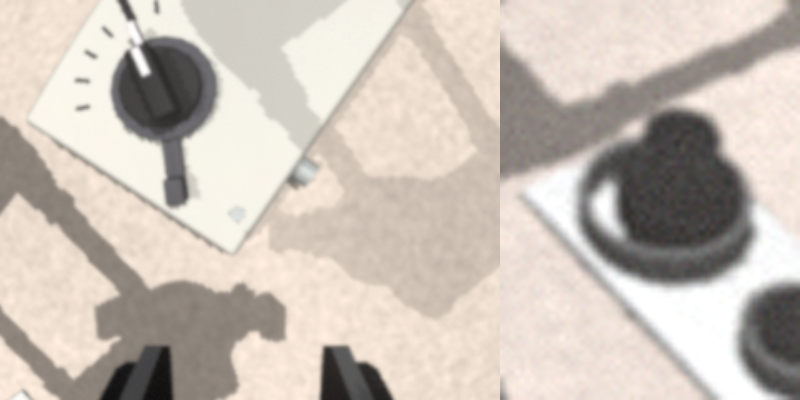

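```bash
python3 - <<'E'
from h import *; from pose import *
i=load('w9');o=lambda *p:np.array(p)/(5/3)+[130,40]-.2
c=fray(i,o((163,85)),.075)[0];t=fray(i,o((175,186)),.082)[0];p=fray(i,o((133,27)),.079)[0]
a=lambda q,c:np.arctan2(*(q-c)[1::-1])-yaw
c2=np.array([.545,.029,0])
for cc in(c,c2):print(cc.round(4),'ring',.35-a(t,cc),'dial',3.9-a(p,cc)%(2*np.pi),'r',np.hypot(*(t-cc)[:2]))
E
```

```text
[0.5457 0.0312 0.075 ] ring 1.1997167740414352 dial 1.282788036598224 r 0.052186604915898605
[0.545 0.029 0.   ] ring 1.1571702613640609 dial 1.3510891100457165 r 0.05139109738008202
```

The image shows the ring at about 1.16–1.20, at its stop, and the dial at about 1.28–1.35. The cap sits flat in its cup and the robot is clear of everything. I hand in.

```bash
python3 -c "
from rig import manip
print(manip.sign_off(), manip.get_state()['clock'])"
```

```text
the job is handed in; nothing more can be done
the job is handed in; nothing more can be done
```

The job is done and handed in at about 18 s of the 67 s allowed. The sign-off reports no verdict.

- **Cap:** I pulled it off along the tube's axis and levelled it against the floor of the large cup before letting go. The last side view shows it upright and flat inside the rim. I judged this by eye and did not measure the tilt or how far it is off centre. Lying flat in the cup, it cannot be more than 6 mm off centre.
- **Dial:** I turned it by its bar, and a close view right after showed the pointer about 1° off the long mark. The last view, taken after locking, put it at 1.28 or 1.35 rad, depending on which estimate of the turning axis I used. Both are inside 1.2 to 1.4.
- **Lock ring:** I pushed the tab until about 10 N resisted it, which I took as the end stop. The last view puts it at 1.16 to 1.20 rad, above the 1.08 needed.
- **Robot and other objects:** The gripper is open and clear, with contact force near zero. The small cap looked undisturbed after the cap was placed. I did not check the bottle, objective or slide box again at the end, but the arm never worked close to them.

The views disagreed by about 2 to 3 mm on positions, within what each grasp allowed. I viewed 12 pictures, two over the budget of 10.

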